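# Release a thread spool from the two-key dispenser

## Task

Press the two yellow release keys of the wooden spool dispenser down together, one with each fingertip, and keep both fully down until the blue thread spool has rolled down the chute and come to rest against the front stop; then let both keys come right up again and move clear. Never push one key down alone, do not touch the blue spool, and leave the things standing round the dispenser where they are.

Things in the scene. Friction and masses are not known exactly. Their poses are not given: they have to be found in the camera images.
- dispenser: Fixed wooden dispenser: base 236 x 112 x 8 mm, chute 30 mm wide falling at 9 degrees to its front (-x), on each side a steel post 33 mm thick, 72 mm high, with a yellow key. Origin on the table, midway between the keys, 10 mm in front of their line; x up the chute, y from right to left key. A lug on each key blocks the chute and sinks with it: the spool passes only with both keys over about 8 mm down.
- key_left_top (a point): Centre of the top face of the left (+y of the dispenser) round yellow key, 26 mm in diameter, 90 mm above the table when up; moves with the key. It goes straight down 12 mm against a spring (1.4 N to start, 4.1 N fully down) and springs back by itself. Key centres are 67 mm apart.
- key_right_top (a point): Centre of the top face of the right (-y of the dispenser) yellow round key; size, travel and spring as the left one.
- key_left (a joint): How far the left key is pressed: 0 up, 0.012 m fully down.
- key_right (a joint): How far the right key is pressed: 0 up, 0.012 m fully down.
- spool: Loose thread spool, blue thread between white flanges, 36 mm in diameter and 26 mm long, axis across the chute; origin at its centre. At the start it lies in the chute against the lugs, about 16 mm behind the line of the keys, its top about 77 mm above the table; freed, it rolls to the front stop in about a second, between and below the fingertips.
- chute_end (a point): Where the spool's centre is when it lies against the front stop at the low end of the chute, 107 mm in front of the line of the keys.
- spare_spool: Bystander: loose spool like the other but with green thread, standing on end (26 mm high) on the table; origin at its centre.
- parts_dish: Bystander: small metal dish, 76 mm across, 15 mm high; origin under its centre.
- tape_roll: Bystander: roll of tape lying flat, 78 mm across, 18 mm high; origin under its centre.
- marker: Bystander: black and red marker pen lying on the table, 124 mm long, 17 mm thick; origin under its centre.
Mind the look-alikes: they are no part of the job. What is shaped like the spool but orange, red or turquoise is not meant.

How it is judged:
On the way, in this order (a step that is already met when the one before it is completed fails the run):
1. both keys are being pressed together by the fingers (value of joint each of key_left, key_right above 0.005 m and contact force between the fingers and key_left above 0.3 N and contact force between the fingers and key_right above 0.3 N).
2. the spool lies at rest against the front stop while both keys are still held down (x of spool in the frame of dispenser below -0.085 m and height (world z) of spool below 0.05 m and distance between spool and chute_end below 0.02 m and linear speed of spool below 0.03 m/s and value of joint each of key_left, key_right above 0.008 m), for 0.3 s.
At the end, for the whole second after the job is handed in: The blue spool lies at rest (under 0.03 m/s) in the chute against the front stop (centre within 20 mm of chute_end), and both keys are up again (pressed less than 2 mm) (x of spool in the frame of dispenser below -0.085 m and height (world z) of spool below 0.05 m and distance between spool and chute_end below 0.02 m and linear speed of spool below 0.03 m/s and value of joint each of key_left, key_right below 0.002 m); the robot touches nothing.
It fails at once if one key is pushed down (over 9 mm) while the other is up (under 3 mm) ((value of joint key_left above 0.009 m and value of joint key_right below 0.003 m) or (value of joint key_right above 0.009 m and value of joint key_left below 0.003 m)).
It fails at once if the robot touches the blue spool (contact force between any of the fingers, the arm and spool above 0.3 N).
It fails at once if the blue spool is lifted (centre over 85 mm high) (height (world z) of spool above 0.085 m).
It fails at once if a bystander is moved by more than 20 mm or lifted (distance of any of spare_spool, parts_dish, tape_roll, marker from where it was at the start of the episode above 0.02 m).
It also fails if it takes over 35 s, if anything falls off the work surface, if the arm or the gripper's body presses on something with over 40 N, if the wrist force passes 120 N, or if a joint passes its speed limit or range.

## Robot

A 6-joint arm with a two-finger parallel gripper is mounted at the origin on a cart in front of the work surface, level with it; the furniture and walls round the work are solid. World frame = base frame: x ahead of the robot, y to its left, z up, the work surface at z = 0. Lengths are in m, angles in rad, forces in N, time in s.
With the tool pointing down it reaches from about 0.375 to 0.9 m from the base axis. Payload 3.1 kg.
Tool frame: the origin (TCP) lies between the finger pads; the fingertips stand 19 mm ahead of it and the grasp point (between the pads) is the TCP; z points along the fingers, y is the line along which they close (so a half turn about z gives the same grasp; the last joint's range is limited). The gripper opens to 87 mm and grips with 3 to 60 N. Pads are 19 mm wide; open, the fingers measure 117 mm over their backs; the gripper's body (75 mm by 190 mm) begins 51 mm behind the grasp point.
Start: joints at [-1.442, 0.527, 1.433, -0, 1.181, -0.178], TCP at [0.189, -0.596, 0.242] pointing down, gripper open.
Joint ranges: [-3.08, 3.08], [-0.75, 2.2], [0.22, 2.44], [-1.43, 4.57], [0, 2.65], [-2.85, 2.85]. Speed limits (rad/s): [2.79, 2.79, 3.14, 3.14, 3.14, 3.14].

## Interface

Orientations are given as a unit quaternion [x, y, z, w].
In Python, from rig import robot, camera, camera_info, hand_in gives the robot as it stands.
- The arm moves only by the shell command python3 -m handwheel 'ROWS' [FORCE]. ROWS is a JSON object of lists of equal length, an entry for each row: "hand": the opening, from 0 (shut) to 1 (fully open); "translation": the shift along the world's x, y, z in mm, a list of three; "turn": the turn, a rotation vector about the world's x, y, z in rad, a list of three. In form: {"hand": [hand, ...], "translation": [[tx, ty, tz], ...], "turn": [[ax, ay, az], ...]}. A call has 1 to 12 rows; each row is the pose to reach, as a shift and turn from the pose commanded when the call began; what a row does not reach only later rows make up. A row lasts 1/12 s, in which the tool goes at most 41.7 mm and 7.16 degrees, less where a joint would pass 70% of its speed; a pose out of reach is approached as far as the arm can. A call with a gripper value outside its range is refused whole. The fingers move at their own pace and stop on an object; FORCE is the grip in N (left out, the last holds). Time passes only in rows, so rows that repeat a pose let the fingers close. It gives the time, the measured TCP pose, the force, the opening and the grip force at its end, in the units of the state.
- robot.get_obs(): the state, without advancing time (a new reading comes with each control period).
- camera(name): name is "side" or "top" or "wrist"; returns (picture, depth): 420x560x3 uint8, red, green, blue; 420x560 float32, m along the optical axis (not along the pixel's ray), 0 where there is no reading.
- camera_info(name): a dict with "vertical_fov" (degrees; the focal length in pixels is half the picture's height over the tangent of half this angle, whatever the lens; pixels are square), "cx", "cy" (the principal point, pixels), "world_from_camera" (4x4, takes a point from camera to world coordinates). Camera axes: x right, y down, z forward; pixel columns grow to the right and rows downward; lengths in m; the calibration is good to about 2 mm. The wrist camera is an equidistant fisheye: a pixel r from the principal point sees the ray r / f radians off the axis. A picture is of the moment at which its call begins: read the wrist's pose just before it. camera_info takes no time and is no camera call; for the wrist camera it gives the pose at the moment of the call.
- hand_in(): hands the job in; it is judged then, once.
The state is a dict: "time": time; "q": joint angles; "joint_velocities": joint speeds; "joint_torque": joint torques, N m; "position": TCP position; "tool_rot": TCP orientation; "ft_force": force on the tool from outside, world axes, zero at the start; "moment": the same for the moment, N m; "grip_width": finger opening in m; "grip_force": force on a finger pad.
Only numpy, scipy, OpenCV 4.12 (cv2) and the standard library are available. Lean on these libraries where they do the work, as an engineer would, in place of code of your own. Each camera call takes 0.05 s, during which the arm holds its last target. There are 200 camera calls.

## Working session

There is one attempt and no reset: what is moved stays moved. The work goes in short steps, Python scripts to look and compute and a shell command to move; the robot and the scene stay as the last step left them, time stands still between calls to the robot, and variables do not carry over. Pictures are saved under pics/ and viewed, at most 10 in all, crops included, and the job is handed in when it is done.

```bash
mkdir -p pics; cat > h.py <<'E'
import numpy as np,cv2
from rig import robot,camera,camera_info,hand_in
def pts(d,I):
    f=210/np.tan(np.radians(I["vertical_fov"])/2)
    v,u=np.mgrid[:420,:560]
    P=np.stack([(u-I["cx"])/f*d,(v-I["cy"])/f*d,d,np.ones_like(d)],-1)
    return (P@np.array(I["world_from_camera"]).T)[...,:3]
E
python3 - <<'E'
from h import *
ims=[]
for n in("side","top"):
    p,d=camera(n);I=camera_info(n);np.savez(n,p=p,d=d,P=pts(d,I));cv2.imwrite(f"pics/{n}.png",p[...,::-1])
    P=pts(d,I);h=cv2.cvtColor(p,cv2.COLOR_RGB2HSV)
    m=(h[...,0]>20)&(h[...,0]<35)&(h[...,1]>140)&(h[...,2]>100)&(d>0)
    k,L,S,C=cv2.connectedComponentsWithStats(m.astype(np.uint8))
    for i in range(1,k):
        if S[i,4]>25:print(n,C[i].round(),S[i,4],np.median(P[L==i],0).round(4),P[L==i].max(0).round(3))
print(robot.get_obs())
E
```

```text
side [296. 212.] 101 [0.4964 0.1146 0.086 ] [0.587 0.124 0.092]
side [275. 223.] 111 [0.5115 0.1789 0.0857] [0.566 0.189 0.091]
side [ 97. 295.] 411 [0.703  0.5364 0.0296] [0.768 0.558 0.036]
top [116.  66.] 37 [0.8066 0.4753 0.0228] [0.814 0.489 0.027]
top [ 88. 108.] 340 [0.7167 0.5237 0.0319] [0.748 0.55  0.039]
top [264. 214.] 158 [0.5147 0.1714 0.0899] [0.527 0.183 0.094]
top [300. 223.] 160 [0.5002 0.1058 0.0899] [0.513 0.118 0.093]
{'time': 0.1, 'q': array([-1.44152406e+00,  5.28356040e-01,  1.43374709e+00, -2.07310660e-05,
        1.18141646e+00, -1.78491570e-01]), 'joint_velocities': array([ 0.00063326, -0.0025283 , -0.00289339,  0.00140492,  0.00089125,
       -0.0008953 ]), 'joint_torque': array([-3.75878317e-04, -4.40988028e+01, -1.77150178e+01,  6.36044028e-02,
        5.34323137e-02, -2.61800812e-05]), 'position': array([ 0.1892776 , -0.59500627,  0.24068862]), 'tool_rot': array([ 9.88182460e-01,  1.53279150e-01,  1.41253313e-05, -9.63413355e-04]), 'ft_force': array([-0.72766888, -0.29017716, -0.28987603]), 'moment': array([0.01080328, 0.00263431, 0.02805596]), 'grip_force': 0.0, 'grip_width': 0.0873742964184995}
```

View pics/top.png

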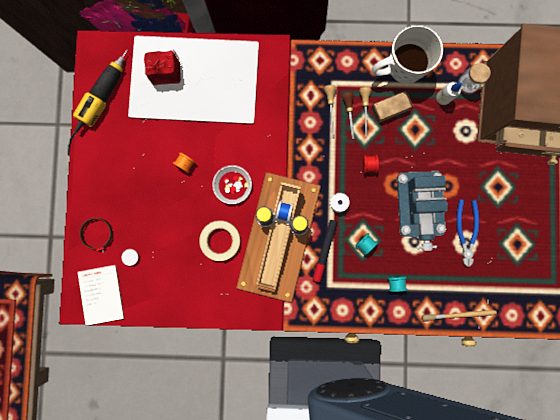

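View pics/side.png

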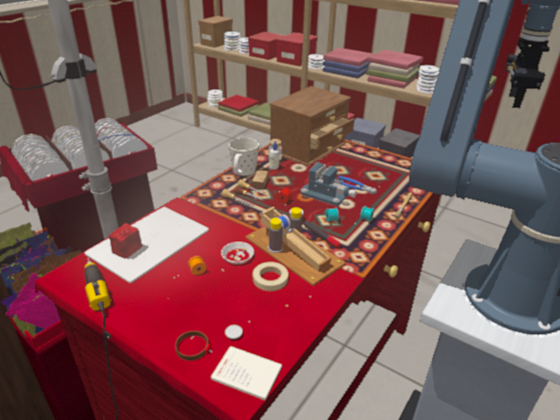

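The top picture shows the dispenser with its yellow keys at (264,214) and (300,223). Between them is the blue spool at (285,212).

Possible mix-ups are the orange spool (185,161), the red one (371,163), the turquoise ones (365,244) and (398,284), and the white/green spare on end (340,202). The side picture agrees. I choose the blue one and check it in a crop.

```bash
python3 - <<'E'
from h import *
z=np.load("top.npz");p,P=z["p"],z["P"]
cv2.imwrite("pics/crop.png",cv2.resize(p[160:310,190:390,::-1],None,fx=4,fy=4,interpolation=3))
h=cv2.cvtColor(p,cv2.COLOR_RGB2HSV)
m=(h[...,0]>18)&(h[...,0]<37)&(h[...,1]>110)&(np.abs(P[...,2]-.09)<.003)
m[:195]=0;m[245:]=0
K=[]
for a,b in((250,282),(283,320)):
    q=P[:,a:b][m[:,a:b]];c=(np.percentile(q,3,0)+np.percentile(q,97,0))/2;K.append(c);print(len(q),q.mean(0).round(4),c.round(4),np.ptp(q,0).round(4))
dl=K[0]-K[1];print(np.linalg.norm(dl),np.degrees(np.arctan2(-dl[0],dl[1])),(K[0]+K[1])/2)
m=(h[...,0]>100)&(h[...,0]<125)&(h[...,1]>120);m[:195]=0;m[230:]=0;m[:,:270]=0;m[:,300:]=0
print(P[m].mean(0))
E
```

```text
146 [0.5141 0.1723 0.0901] [0.514  0.1723 0.0901] [0.0236 0.0235 0.0057]
144 [0.4995 0.1069 0.09  ] [0.4992 0.107  0.0899] [0.0235 0.0234 0.0059]
0.066998305383371 -12.809711235372323 [0.5065895  0.13967381 0.09004283]
[0.52156494 0.13553484 0.08344157]
```

View pics/crop.png

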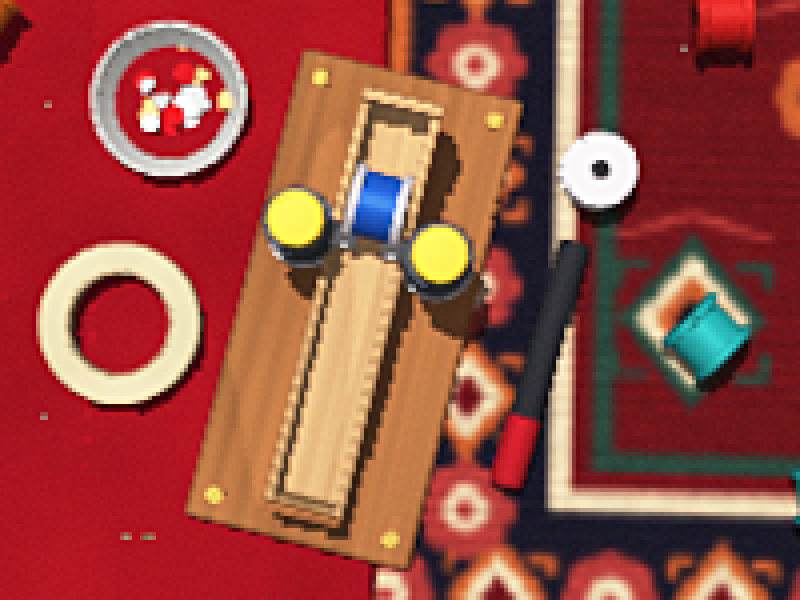

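```bash
python3 -m handwheel '{"hand":[0.63,0.63,0.63,0.63,0.63,0.63,0.63,0.63,0.63,0.63,0.63,0.63],"translation":[[25,33,0],[50,66,0],[75,99,0],[100,132,0],[125,165,0],[150,198,0],[175,231,0],[200,264,0],[225,297,0],[250,330,0],[275,363,0],[300,396,0]],"turn":[[0,0,-0.044],[0,0,-0.088],[0,0,-0.132],[0,0,-0.176],[0,0,-0.22],[0,0,-0.264],[0,0,-0.308],[0,0,-0.352],[0,0,-0.396],[0,0,-0.44],[0,0,-0.484],[0,0,-0.526]]}'
```

```text
time: 1.1
position: [0.49, -0.1976, 0.2413]
tool_rot: [0.994, -0.11, -0.0, -0.0]
ft_force: [-0.4, -0.4, 0.1]
grip_width: 0.0553
grip_force: 0.0
```

The crop shows the blue spool between the keys at the lugs, with the white-ended spare to its right. The keys measure 67.0 mm apart at z 0.090, which matches the description. Going above them.

```bash
python3 -m handwheel '{"hand":[0.63,0.63,0.63,0.63,0.63,0.63,0.63,0.63,0.63,0.63,0.63,0.63],"translation":[[2,35,0],[4,70,0],[6,105,0],[8,140,0],[10,175,0],[12,210,0],[14,245,0],[16,280,0],[17,315,0],[17,337,-30],[17,337,-70],[17,337,-80]],"turn":[[0,0,0],[0,0,0],[0,0,0],[0,0,0],[0,0,0],[0,0,0],[0,0,0],[0,0,0],[0,0,0],[0,0,0],[0,0,0],[0,0,0]]}'
python3 - <<'E'
from h import *
for n in("wrist","top"):
    p,d=camera(n);np.savez(n+"2",p=p,d=d);cv2.imwrite(f"pics/{n}2.png",p[...,::-1])
I=camera_info("wrist");o=robot.get_obs();print(o["position"],o["tool_rot"],I)
f=210/np.tan(np.radians(I["vertical_fov"])/2);W=np.array(I["world_from_camera"])
z=np.load("wrist2.npz");p,d=z["p"],z["d"]
v,u=np.mgrid[:420,:560];x=u-I["cx"];y=v-I["cy"];r=np.hypot(x,y)+1e-9;t=r/f
s=np.tan(t)*d
P=np.stack([x/r*s,y/r*s,d,np.ones_like(d)],-1)@W.T
h=cv2.cvtColor(p,cv2.COLOR_RGB2HSV)
m=(h[...,0]>18)&(h[...,0]<37)&(h[...,1]>110)&(np.abs(P[...,2]-.09)<.004)
k,L,S,C=cv2.connectedComponentsWithStats(m.astype(np.uint8))
for i in range(1,k):
    if S[i,4]>60:
        q=P[L==i][:,:3];print(C[i],S[i,4],q.mean(0).round(4),((q.max(0)+q.min(0))/2).round(4),np.ptp(q,0).round(4))
E
```

```text
time: 2.1
position: [0.5026, 0.1387, 0.1573]
tool_rot: [0.994, -0.107, -0.005, 0.001]
ft_force: [-0.9, -0.3, -0.7]
grip_width: 0.0548
grip_force: 0.0
[0.50407052 0.13725215 0.15923533] [ 9.94066812e-01 -1.08709293e-01 -3.60330937e-03  6.91592479e-04] {'vertical_fov': 65.70646984690485, 'cx': 279.9282859130204, 'cy': 209.11452336483597, 'world_from_camera': array([[-0.21680686, -0.93489547, -0.28100754,  0.58020114],
       [-0.97621371,  0.20800038,  0.06117708,  0.1200952 ],
       [ 0.0012555 ,  0.28758703, -0.95775369,  0.30195845],
       [ 0.        ,  0.        ,  0.        ,  1.        ]])}
[229.51470588 221.0627451 ] 1020 [0.5176 0.1693 0.0917] [0.5168 0.1698 0.0899] [0.0244 0.0254 0.0078]
[324.84108527 221.41472868] 1032 [0.5031 0.1053 0.0916] [0.502  0.1051 0.09  ] [0.025  0.0258 0.0079]
```

View pics/wrist2.png

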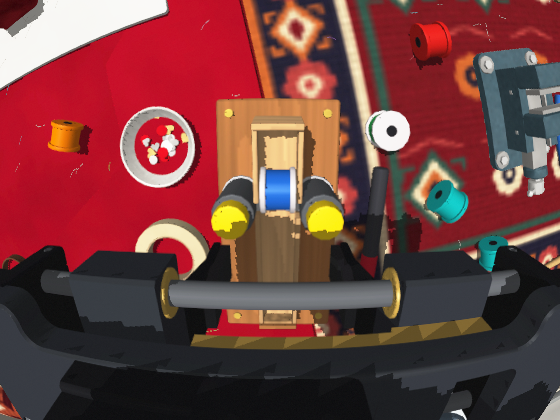

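The wrist view shows the keys at (230,221) and (325,221), in line with the fingers, and the spool between them. Both measurements agree to about 3 mm. Descending to just above the keys.

```bash
python3 -m handwheel '{"hand":[0.63,0.63,0.63,0.63,0.63,0.63],"translation":[[0,0,-15],[0,0,-30],[0,0,-40],[0,0,-46],[0,0,-46],[0,0,-46]],"turn":[[0,0,0],[0,0,0],[0,0,0],[0,0,0],[0,0,0],[0,0,0]]}'
python3 - <<'E'
from h import *
p,d=camera("wrist");cv2.imwrite("pics/w3.png",cv2.resize(p[150:330,150:410,::-1],None,fx=3,fy=3))
o=robot.get_obs();print(o["position"],o["tool_rot"],o["ft_force"])
E
```

```text
time: 2.7
position: [0.5069, 0.137, 0.1162]
tool_rot: [0.994, -0.109, 0.0, -0.0]
ft_force: [-0.4, 0.0, 0.4]
grip_width: 0.0549
grip_force: 0.0
[0.50708026 0.13713901 0.11639095] [ 9.94022870e-01 -1.09169365e-01  7.53319837e-04 -1.28028867e-04] [ 0.33935433 -0.11745936  0.24792913]
```

View pics/w3.png

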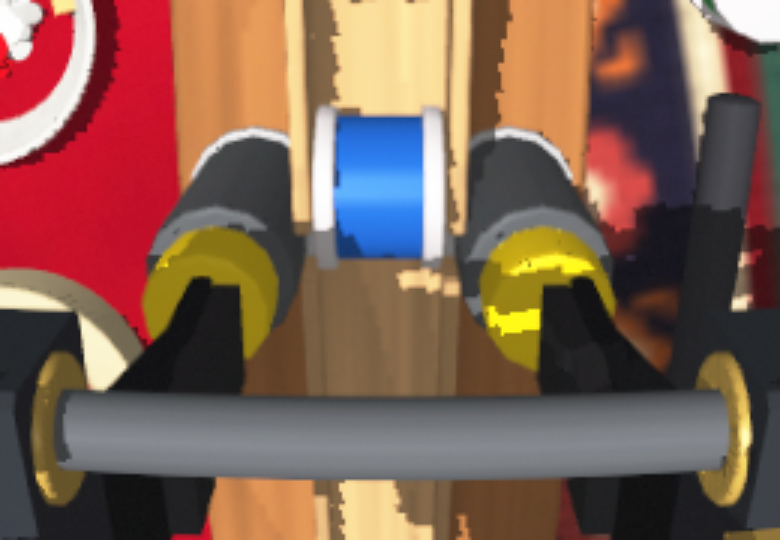

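The crop shows both fingertips over the keys, about 2 mm too far right, with the spool clear between them. I shift 2 mm in y and press both.

```bash
python3 -m handwheel '{"hand":[0.63,0.63,0.63,0.63,0.63,0.63,0.63,0.63,0.63,0.63,0.63,0.63],"translation":[[0,2,0],[0,2,-3],[0,2,-6],[0,2,-9],[0,2,-12],[0,2,-15],[0,2,-18],[0,2,-20],[0,2,-21],[0,2,-21],[0,2,-21],[0,2,-21]],"turn":[[0,0,0],[0,0,0],[0,0,0],[0,0,0],[0,0,0],[0,0,0],[0,0,0],[0,0,0],[0,0,0],[0,0,0],[0,0,0],[0,0,0]]}'
```

```text
time: 3.75
position: [0.5068, 0.1396, 0.0972]
tool_rot: [0.994, -0.109, 0.001, -0.0]
ft_force: [-4.8, 0.2, 23.3]
grip_width: 0.055
grip_force: 11.7
```

```bash
python3 -m handwheel '{"hand":[0.63,0.63,0.63,0.63,0.63,0.63,0.63,0.63,0.63,0.63,0.63,0.63],"translation":[[0,0,0],[0,0,0],[0,0,0],[0,0,0],[0,0,0],[0,0,0],[0,0,0],[0,0,0],[0,0,0],[0,0,0],[0,0,0],[0,0,0]],"turn":[[0,0,0],[0,0,0],[0,0,0],[0,0,0],[0,0,0],[0,0,0],[0,0,0],[0,0,0],[0,0,0],[0,0,0],[0,0,0],[0,0,0]]}'
cat > look.py <<'E'
from h import *
import sys,time
P0=None
for k in range(2):
    p,d=camera("side");P=pts(d,camera_info("side"));h=cv2.cvtColor(p,cv2.COLOR_RGB2HSV)
    m=(h[...,0]>100)&(h[...,0]<125)&(h[...,1]>150)&(d>0)&(abs(P[...,0]-.45)<.12)&(abs(P[...,1]-.15)<.08)&(P[...,2]<.09)
    print(m.sum(),P[m].mean(0).round(4) if m.any() else "")
c=np.array([.5066,.1397]);x=np.array([.975,.222]);x[1]*=-1;print("expect",c-.107*x)
a=cv2.resize(p[180:300,210:370,::-1],None,fx=3,fy=3)
w,_=camera("wrist");b=cv2.resize(w[150:330,150:390,::-1],None,fx=1.3,fy=2)
t,_=camera("top");t=cv2.resize(t[170:305,230:330,::-1],(300,360));cv2.imwrite(sys.argv[1],np.hstack([a,t]))
o=robot.get_obs();print(o["time"],o["position"],o["ft_force"])
E
python3 look.py pics/s4.png
```

```text
time: 4.75
position: [0.5068, 0.1396, 0.0972]
tool_rot: [0.994, -0.109, 0.001, -0.0]
ft_force: [-4.2, 1.1, 23.2]
grip_width: 0.055
grip_force: 11.7
33 [0.3916 0.1663 0.049 ]
34 [0.3916 0.1662 0.049 ]
expect [0.402275 0.163454]
4.95 [0.50682539 0.13957274 0.09722799] [-4.75663852  0.57796958 23.71127448]
```

View pics/s4.png

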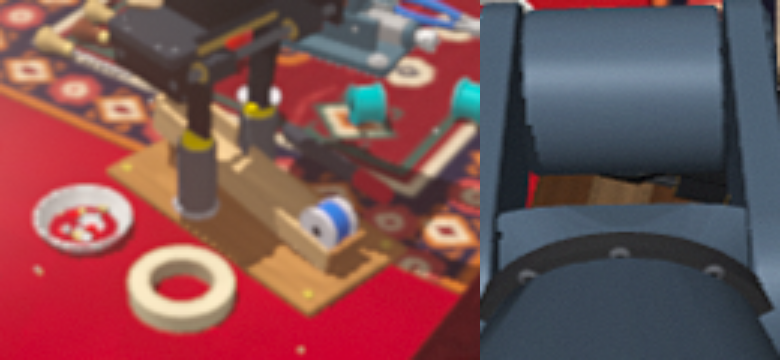

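The spool lies at the front stop at (328,222), with both keys held down, and its two readings are identical, so it is at rest. I hold briefly, then rise evenly.

```bash
python3 -m handwheel '{"hand":[0.63,0.63,0.63,0.63,0.63,0.63,0.63,0.63,0.63,0.63,0.63,0.63],"translation":[[0,0,0],[0,0,0],[0,0,0],[0,0,0],[0,0,0],[0,0,4],[0,0,8],[0,0,12],[0,0,16],[0,0,20],[0,0,26],[0,0,34]],"turn":[[0,0,0],[0,0,0],[0,0,0],[0,0,0],[0,0,0],[0,0,0],[0,0,0],[0,0,0],[0,0,0],[0,0,0],[0,0,0],[0,0,0]]}'
python3 -m handwheel '{"hand":[0.63,0.63,0.63,0.63,0.63,0.63,0.63,0.63],"translation":[[0,0,20],[0,0,40],[0,0,60],[0,0,80],[0,0,90],[0,0,90],[0,0,90],[0,0,90]],"turn":[[0,0,0],[0,0,0],[0,0,0],[0,0,0],[0,0,0],[0,0,0],[0,0,0],[0,0,0]]}'
python3 look.py pics/s5.png
```

```text
time: 5.95
position: [0.5056, 0.1393, 0.1282]
tool_rot: [0.994, -0.109, -0.001, 0.0]
ft_force: [0.0, 0.4, -1.7]
grip_width: 0.0555
grip_force: 0.0
time: 6.62
position: [0.5055, 0.1393, 0.2175]
tool_rot: [0.994, -0.109, -0.001, 0.0]
ft_force: [-0.2, 0.8, -0.3]
grip_width: 0.0549
grip_force: 0.0
34 [0.3918 0.1661 0.0489]
34 [0.3921 0.1659 0.0487]
expect [0.402275 0.163454]
6.8167 [0.50573791 0.13932501 0.2174344 ] [-0.74031077 -0.65542639 -0.29542126]
```

View pics/s5.png

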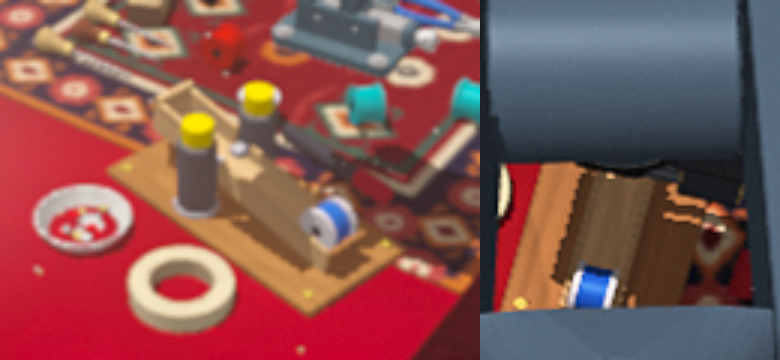

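Both keys are up at (198,130) and (258,98), the spool is at the stop at (328,222), and the arm is clear.

```bash
python3 -c "
from rig import hand_in
print(hand_in())"
```

```text
the job is handed in; nothing more can be done
None
```

The job is handed in: both keys were pressed together and held until the blue spool came to rest at the front stop, then both came back up and the arm moved clear; no verdict was returned.

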